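# Gather loose syringe filters in one corner of a tray

### The job

Take the open steel tray by its upright tab and slide it flat along the worktop until the tray corner diagonally across from the tab is home in the right-angled corner stops, with both tray edges up against the two bars. Then raise the tab so that the tray tips by roughly 30 degrees down towards that corner, the corner staying at the stops, until all three loose syringe filters have slid together into it. Finish while still holding the tray tilted by its tab: do not put it down or let go, and leave the other things on the worktop where they are.

Things in the scene. Friction and masses are not known exactly. Their poses are not given: they have to be found in the camera images.
- tray: Square open steel tray, 150 x 150 mm outside, 30 mm high, walls and floor 4 mm thick, 0.18 to 0.29 kg, loose on the worktop. Origin: centre of its underside; x, y parallel to its sides, z up. A grey tab stands upright across the inside of its +x +y corner; the corner facing it goes into the stops. The filters start to slide at about 12 degrees of tilt, and slide freely, along walls too, at 30.
- tray_tab (a point): Grip point on the tab, at (59, 59, 58) mm in the tray's frame, with the tray's axes. The tab is 10 mm thick along the tray's diagonal (x = y), 36 mm wide across it, its top 75 mm above the tray's underside (45 mm above the rim); this point is on its centreline, 17 mm below the top. Pinch its thickness from above, fingers closing along the diagonal; a 40 N grip carries the tray.
- tray_corner (a point): The tray's outer lower corner diagonally across from the tab, at (-75, -75, 0) mm in the tray's frame; axes as the tray's.
- tray_inner_corner (a point): The inside corner, on the tray's floor, above tray_corner: at (-71, -71, 4) mm in the tray's frame. Here the filters gather.
- stops: Fixed corner stops: two aluminium bars at a right angle, 14 mm wide, 10 mm high. Origin: inner corner on the worktop; inner faces run 120 mm from it along its +x and +y. Tray home: tray_corner at this origin, tray x and y parallel to the stops' x and y. As the tray tips, its low walls lean out over the bars: its low corner then has to move 5 to 15 mm back from the bars along the diagonal.
- filter_0: Loose round syringe filter, a disc 25 mm across, 13 mm high with its hub, 12 g, lying in the tray. Origin: centre of its underside.
- filter_1: Another such loose syringe filter in the tray, 25 mm across, 13 mm high. Origin: centre of its underside.
- filter_2: The third such loose syringe filter in the tray, 25 mm across, 13 mm high. Origin: centre of its underside.
- beaker: Bystander, to be left alone: small clear beaker, 47 mm across and 58 mm high, on the worktop. Origin: centre of its underside.
- cap: Bystander, to be left alone: black bottle cap, 37 mm across and 24 mm high, on the worktop. Origin: centre of its underside.
- tweezers: Bystander, to be left alone: steel tweezers lying on the worktop, 125 x 14 x 8 mm. Origin: centre of the underside.
- marker: Bystander, to be left alone: black marker lying on the worktop, 140 x 12 x 14 mm. Origin: centre of the underside.
Not all that is in view belongs to the job. There is more than one size of the stops; the job needs the larger.

How it is judged:
On the way, in this order (a step that is already met when the one before it is completed fails the run):
1. the tray, still flat, is home in the stops with both edges against the bars (x of tray_corner in the frame of stops between -0.004 and 0.005 m and y of tray_corner in the frame of stops between -0.004 and 0.005 m and angle between the x axis of tray and the x axis of stops, either way round below 0.05 rad and angle between tray's own z axis and vertical below 0.07 rad), for 0.2 s.
2. the tray is tipped by at least 18 degrees, its low corner at the stops (angle between tray's own z axis and vertical above 0.315 rad and distance between tray_corner and stops below 0.04 m), for 0.2 s.
At the end, for the whole second after the job is handed in: The gripper holds the tray still and tilted between 18 and 48 degrees, the tray's low outer corner within 40 mm of the inner corner of the stops, and the centres of all three filters within 70 mm of the tray's inside low corner, at rest (all of step 2 and angle between tray's own z axis and vertical below 0.85 rad and distance between each of filter_0, filter_1, filter_2 and tray_inner_corner below 0.07 m and contact force between the fingers and tray above 2 N and linear speed of each of tray, filter_0, filter_1, filter_2 below 0.02 m/s); the arm keeps its last pose, push and grip.
It fails at once if a bystander was moved more than 25 mm (distance of any of beaker, cap, tweezers, marker from where it was at the start of the episode above 0.025 m).
It also fails if it takes over 43 s, if anything falls off the work surface, if the arm or the gripper's body presses on something with over 40 N, if the wrist force passes 120 N, or if a joint passes its speed limit or range.

### The arm

A 6-joint arm with a two-finger parallel gripper is mounted at the origin on a cart in front of the work surface, level with it; the furniture and walls round the work are solid. World frame = base frame: x ahead of the robot, y to its left, z up, the work surface at z = 0. Lengths are in m, angles in rad, forces in N, time in s.
With the tool pointing down it reaches from about 0.375 to 0.9 m from the base axis. Payload 3.1 kg.
Tool frame: the origin (TCP) lies midway between the tips of the shut fingers; the grasp point (between the pads) lies 19 mm behind it; z points along the fingers, y is the line along which they close (so a half turn about z gives the same grasp; the last joint's range is limited). The gripper opens to 85 mm and grips with 20 to 120 N. Pads are 22 mm wide; open, the fingers measure 114 mm over their backs; the gripper's body (76 mm by 85 mm) begins 54 mm behind the grasp point. The pads swing forward as they close: fully open they stand 13 mm farther back than shut.
Start: joints at [-1.379, 0.527, 1.433, -0, 1.181, -0.178], TCP at [0.226, -0.582, 0.231] pointing down, gripper open.
Joint ranges: [-3.08, 3.08], [-0.75, 2.2], [0.22, 2.44], [-1.43, 4.57], [0, 2.65], [-2.85, 2.85]. Speed limits (rad/s): [2.79, 2.79, 3.14, 3.14, 3.14, 3.14].

### API

Orientations are given as a unit quaternion [x, y, z, w].
In Python, from station import manip gives the robot as it stands.
- The arm moves only by the tool drive_tool, never from a script. Its argument "motion" is a list that holds one entry, the list of rows, each a list of 5 numbers: the finger opening in mm, from 0 to 85.4, then the shift along the tool's x, y, z in units of 30 mm (1.0 is 30 mm), then the turn about the tool's z in units of 8 degrees (1.0 is 8 degrees). In form: [[[fingers, x, y, z, yaw], ...]]. A call has 1 to 10 rows; each row is the pose to reach, as a shift and turn from the pose commanded when the call began, along the tool's axes at that moment; what a row does not reach only later rows make up. A row lasts 1/10 s, in which the tool goes at most 50 mm and 8.59 degrees, less where a joint would pass 70% of its speed; a pose out of reach is approached as far as the arm can. A call with a gripper value outside its range is refused whole. The fingers move at their own pace and stop on an object; "squeeze" is the grip in N (left out, the last holds). Time passes only in rows, so rows that repeat a pose let the fingers close. It gives the time, the measured TCP pose, the force, the opening and the grip force at its end, in the units of the state.
- manip.sense(): the state, without advancing time (a new reading comes with each control period).
- manip.snapshot(name): name is "scene" or "top" or "wrist"; returns the picture (400x640x3 uint8, red, green, blue); there is no depth.
- manip.camera_model(name): a dict with "fov_y" (degrees; the focal length in pixels is half the picture's height over the tangent of half this angle, whatever the lens; pixels are square), "cx", "cy" (the principal point, pixels), "origin" and "orientation" of the camera in the world. Camera axes: x right, y up, looking along -z (the intrinsics and any distortion apply to the point x, -y, -z); pixel columns grow to the right and rows downward; lengths in m; the calibration is good to about 2 mm. The wrist camera is an equidistant fisheye: a pixel r from the principal point sees the ray r / f radians off the axis. A picture is of the moment at which its call begins: read the wrist's pose just before it. camera_model takes no time and is no camera call; for the wrist camera it gives the pose at the moment of the call.
- manip.sign_off(): hands the job in; it is judged then, once.
The state is a dict: "t": time; "q": joint angles; "qd": joint speeds; "tau": joint torques, N m; "tcp_pos": TCP position; "tool_rot": TCP orientation; "force": force on the tool from outside, world axes, zero at the start; "ft_torque": the same for the moment, N m; "finger_gap": opening from 0.0 (shut) to 1.0 (fully open); "gripper_force": force on a finger pad.
Only numpy, scipy, OpenCV 4.12 (cv2) and the standard library are available. Lean on these libraries where they do the work, as an engineer would, in place of code of your own. Each camera call takes 0.05 s, during which the arm holds its last target. There are 200 camera calls.

## Working session

There is one attempt and no reset: what is moved stays moved. The work goes in short steps, Python scripts to look and compute and a tool call to move; the robot and the scene stay as the last step left them, time stands still between calls to the robot, and variables do not carry over. Pictures are saved under pics/ and viewed, at most 10 in all, crops included, and the job is handed in when it is done.

Besides the shell and the picture viewer there is one more tool, called after "Request:" as name([rows], argument=value, ...), one row to a line, values as JSON. drive_tool: Moves the arm, as the interface text tells. Its arguments: {"type":"object","properties":{"motion":{"type":"array","items":{"type":"array","items":{"type":"array","items":{"type":"number"}}}},"squeeze":{"type":"number"}},"required":["motion"]}

```bash
mkdir -p pics; python3 - <<'E'
from station import manip
import cv2
for n in("scene","top"):
    m=manip.camera_model(n);print(n,m)
    cv2.imwrite(f"pics/{n}0.png",manip.snapshot(n)[:,:,::-1])
s=manip.sense();print(s)
E
```

```text
scene {'fov_y': 48.11016739676539, 'cx': 315.8337248415884, 'cy': 192.85558712889218, 'origin': array([-0.25163035, -0.56954489,  0.60315094]), 'orientation': array([ 0.44552915, -0.22632383, -0.39559642,  0.77057431])}
top {'fov_y': 54.89187414418841, 'cx': 321.22758342032654, 'cy': 204.00542520396792, 'origin': array([ 0.42676419, -0.02173313,  0.95212037]), 'orientation': array([ 0.03562309, -0.03980197, -0.69626156,  0.7157979 ])}
{'t': 0.1, 'q': array([-1.37850361e+00,  5.28380399e-01,  1.43376895e+00,  7.35638507e-06,
        1.18143782e+00, -1.78497295e-01]), 'qd': array([ 0.00082785, -0.00358132, -0.002909  ,  0.00176935, -0.00014313,
       -0.00030656]), 'tau': array([-1.59030569e-04, -4.43303347e+01, -1.78586394e+01, -1.56500514e-04,
        3.84583545e-03,  1.43858796e-05]), 'tcp_pos': array([ 0.22637449, -0.58186473,  0.23042873]), 'tool_rot': array([ 9.82863283e-01,  1.84333316e-01, -3.47734173e-06, -9.97259920e-04]), 'force': array([0.00606979, 0.07079035, 0.22708894]), 'ft_torque': array([ 0.02866605, -0.0585521 ,  0.00065754]), 'gripper_force': 0.0, 'finger_gap': 1.0041275716699327}
```

View pics/top0.png

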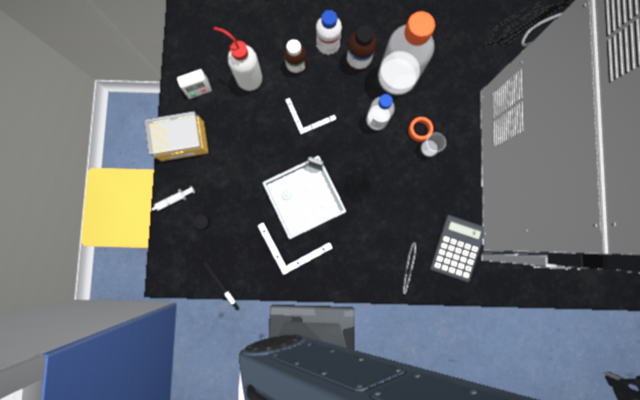

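View pics/scene0.png

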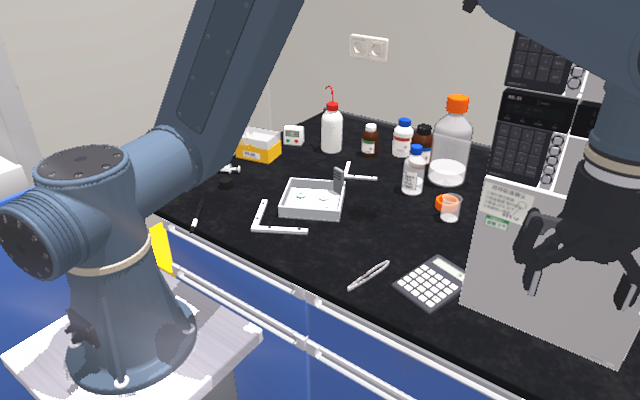

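The top view shows the tray centred near (304,197) with its tab at (315,163). The larger stops have their inner corner at about (285,265), and the small decoy stops are at (300,130). Next I measure the tray, tab and stops.

```bash
cat > h.py <<'E'
from station import manip
import numpy as np, cv2
from scipy.spatial.transform import Rotation as R
def cast(m,uv,z,H=400):
    uv=np.atleast_2d(np.asarray(uv,float)); f=H/2/np.tan(np.radians(m['fov_y']/2))
    d=np.c_[(uv[:,0]-m['cx'])/f,-(uv[:,1]-m['cy'])/f,-np.ones(len(uv))]
    d=R.from_quat(m['orientation']).apply(d);o=m['origin']
    return o+d*((z-o[2])/d[:,2])[:,None]
def proj(m,P):
    f=200/np.tan(np.radians(m['fov_y']/2)); p=R.from_quat(m['orientation']).inv().apply(np.atleast_2d(P)-m['origin'])
    return np.c_[m['cx']-f*p[:,0]/p[:,2],m['cy']+f*p[:,1]/p[:,2]]
E
python3 - <<'E'
from h import *
m=manip.camera_model("top");im=cv2.imread("pics/top0.png")
g=cv2.cvtColor(im,cv2.COLOR_BGR2GRAY)
mask=(g>110).astype(np.uint8)
n,l,st,c=cv2.connectedComponentsWithStats(mask)
for i in range(1,n):
    x,y,w,h,a=st[i]
    if a>60 and 240<c[i][0]<360 and 100<c[i][1]<290:
        print(i,st[i],c[i])
        cs,_=cv2.findContours((l==i).astype(np.uint8),cv2.RETR_EXTERNAL,cv2.CHAIN_APPROX_NONE)
        k=max(cs,key=cv2.contourArea)[:,0]
        hull=cv2.approxPolyDP(k.reshape(-1,1,2),4,True)[:,0]
        z=.03 if a>2000 else .01
        P=cast(m,k,z)[:,:2].astype(np.float32)
        print(hull.tolist());print(cast(m,hull,z)[:,:2].round(4).tolist())
        r=cv2.minAreaRect(P);print(r)
crop=im[140:285,235:365];cv2.imwrite("pics/crop0.png",cv2.resize(crop,None,fx=4,fy=4,interpolation=cv2.INTER_CUBIC))
E
```

```text
28 [285  98  52  37 442] [306.3959276  118.93665158]
[[285, 99], [301, 134], [336, 118], [331, 115], [303, 127], [290, 98]]
[[0.7926, 0.0731], [0.7029, 0.0296], [0.7468, -0.0572], [0.7543, -0.0444], [0.7211, 0.0252], [0.7956, 0.0605]]
((0.7687159776687622, 0.008031636476516724), (0.10149023681879044, 0.10140024125576019), 25.289491653442383)
30 [ 262  155   84   84 4040] [303.61014851 197.1529703 ]
[[317, 155], [262, 183], [288, 238], [345, 212]]
[[0.6456, -0.0122], [0.5727, 0.1188], [0.4419, 0.0511], [0.5079, -0.0835]]
((0.5449726581573486, 0.017377622425556183), (0.1593988984823227, 0.15527334809303284), 27.408037185668945)
32 [258 222  75  53 839] [289.91418355 251.98927294]
[[258, 224], [283, 274], [332, 248], [328, 242], [286, 265], [264, 223]]
[[0.4743, 0.1272], [0.3555, 0.0616], [0.421, -0.055], [0.4352, -0.045], [0.3771, 0.0552], [0.4771, 0.1127]]
((0.4465849697589874, 0.03691767901182175), (0.13820701837539673, 0.13869979977607727), 29.967994689941406)
```

View pics/crop0.png

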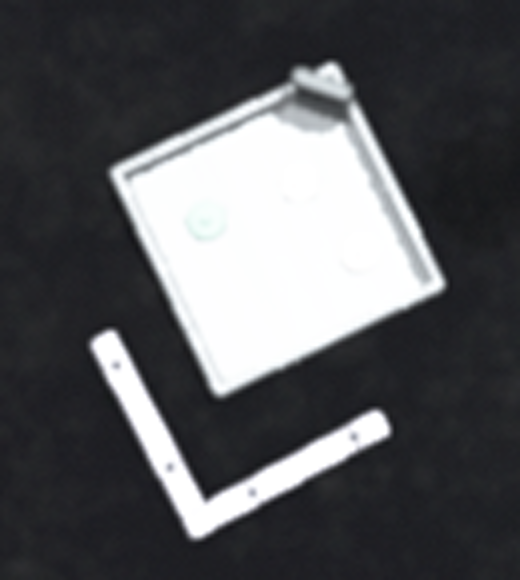

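```bash
cat > meas.py <<'E'
from h import *
S=8
def contours(im,lo=135,roi=(235,140,365,290)):
    x0,y0,x1,y1=roi
    g=cv2.cvtColor(im,cv2.COLOR_BGR2GRAY)[y0:y1,x0:x1]
    b=cv2.resize(g,None,fx=S,fy=S,interpolation=cv2.INTER_CUBIC)
    cs,_=cv2.findContours((b>lo).astype(np.uint8),cv2.RETR_EXTERNAL,cv2.CHAIN_APPROX_NONE)
    return [((c[:,0]+.5)/S-.5)+[x0,y0] for c in sorted(cs,key=cv2.contourArea)[::-1]]
def line(k,m,z,a,b,tol=.005,trim=.15):
    """fit world line at height z to contour points near the segment a-b"""
    P=cast(m,k,z)[:,:2];a=np.array(a);b=np.array(b)
    for _ in range(3):
        d=(b-a)/np.linalg.norm(b-a);n=np.array([-d[1],d[0]]);s=(P-a)@d/np.linalg.norm(b-a);e=(P-a)@n
        Q=P[(abs(e)<tol)&(s>trim)&(s<1-trim)].astype(np.float32)
        v=cv2.fitLine(Q,cv2.DIST_HUBER,0,.0005,.0005).ravel()
        dd=v[:2]*np.sign(v[:2]@d);p=v[2:]
        a,b=p+dd*((a-p)@dd),p+dd*((b-p)@dd)
    return p,dd
def meet(l1,l2):
    t=np.linalg.solve(np.c_[l1[1],-l2[1]],l2[0]-l1[0]);return l1[0]+t[0]*l1[1]
ang=lambda d:np.degrees(np.arctan2(d[1],d[0]))
E
python3 - <<'E'
from meas import *
m=manip.camera_model("top");im=cv2.imread("pics/top0.png")
cs=contours(im)[:2];tr,stp=cs
# stops inner faces, z=.01
sx=line(stp,m,.01,(.3771,.0552),(.4352,-.045)); sy=line(stp,m,.01,(.3771,.0552),(.4771,.1127))
print("stops",meet(sx,sy),ang(sx[1]),ang(sy[1]))
sx=line(stp,m,.01,(.3555,.0616),(.421,-.055)); sy=line(stp,m,.01,(.3555,.0616),(.4743,.1272))
print("outer",meet(sx,sy),ang(sx[1]),ang(sy[1]))
C=dict(t=(.6456,-.0122),l=(.5727,.1188),n=(.4419,.0511),r=(.5079,-.0835))
for z in (.03,0):
    L={k:line(tr,m,z,C[k[0]],C[k[1]],tol=.012,trim=.25) for k in("nr","nl","lt","rt")}
    print(z,{k:(v[0].round(4),round(ang(v[1]),2)) for k,v in L.items()})
    print("near",meet(L["nr"],L["nl"]),"l",meet(L["nl"],L["lt"]),"r",meet(L["nr"],L["rt"]),"t",meet(L["lt"],L["rt"]))
# tab top: dark grey blob in scene/top
print("tab top guess",cast(m,[[315.5,161]],.075))
E
```

```text
stops [0.37733144 0.05579541] -60.10300765310056 29.883665724696375
outer [0.35330274 0.06200758] -60.00521992868124 30.184590195836275
0.03 {'nr': (array([ 0.4794, -0.0282], dtype=float32), np.float64(-62.13)), 'nl': (array([0.5072, 0.0848], dtype=float32), np.float64(27.48)), 'lt': (array([0.6098, 0.0548], dtype=float32), np.float64(-62.95)), 'rt': (array([ 0.5779, -0.052 ], dtype=float32), np.float64(27.79))}
near [0.43849068 0.04911989] l [0.57617355 0.12074161] r [ 0.5106627  -0.08738645] t [ 0.64601142 -0.01604378]
0 {'nr': (array([ 0.4728, -0.0128], dtype=float32), np.float64(-62.16)), 'nl': (array([0.5062, 0.0865], dtype=float32), np.float64(27.43)), 'lt': (array([0.6214, 0.0463], dtype=float32), np.float64(-62.7)), 'rt': (array([ 0.5784, -0.0552], dtype=float32), np.float64(27.76))}
near [0.43885639 0.05148279] l [0.58069337 0.12510398] r [ 0.51331743 -0.08950485] t [ 0.65340926 -0.01577296]
tab top guess [[ 0.62064753 -0.00963095  0.075     ]]
```

Request:
drive_tool([
  [[85,2.0,-2.5,0,0],[85,4,-5,0,0],[85,5.1,-6.3,0,1],[85,7,-7.3,0,2],[85,8.5,-8,0,3],[85,10,-8.7,0,4],[85,11.5,-9.4,0,4.8],[85,13,-10.1,0,4.8],[85,14.3,-10.8,0,4.8],[85,14.3,-10.8,0,4.8]],
])

```text
t: 1.1
tcp_pos: [0.4741, -0.1655, 0.2312]
tool_rot: [0.989, -0.149, -0.0, -0.0]
force: [-0.2, -0.6, 0.4]
finger_gap: 0.994
gripper_force: 0.0
```

Request:
drive_tool([
  [[85,0.7,-1.4,0,0],[85,1.4,-2.8,0,0],[85,2.1,-4.2,0,0],[85,2.8,-5.6,0,0],[85,3.19,-6.47,0,0],[85,3.19,-6.47,1.3,0],[85,3.19,-6.47,2.6,0],[85,3.19,-6.47,3.3,0],[85,3.19,-6.47,3.3,0],[85,3.19,-6.47,3.3,0]],
])

```text
t: 2.1
tcp_pos: [0.622, -0.0101, 0.1322]
tool_rot: [0.989, -0.149, -0.0, -0.0]
force: [0.5, -0.4, 0.7]
finger_gap: 0.995
gripper_force: 0.0
```

```bash
python3 - <<'E'
from h import *
m=manip.camera_model("wrist");im=manip.snapshot("wrist");cv2.imwrite("pics/w0.png",im[:,:,::-1]);print(m)
s=manip.sense();print(s['tcp_pos'],s['tool_rot'])
f=200/np.tan(np.radians(m['fov_y']/2))
def fp(P):
    p=R.from_quat(m['orientation']).inv().apply(np.atleast_2d(P)-m['origin'])
    x,y,z=p[:,0],-p[:,1],-p[:,2];r=np.hypot(x,y);k=f*np.arctan2(r,z)/r
    return np.c_[m['cx']+k*x,m['cy']+k*y]
c=np.array([.6226,-.0083,.075]);d=np.array([.954,-.299,0]);n=np.array([.299,.954,0])
print(fp([c,c+.018*n+.005*d,c-.018*n+.005*d,c-.018*n-.005*d,c+.018*n-.005*d]).round(1))
E
```

```text
{'fov_y': 65.70646984690485, 'cx': 322.8517587801362, 'cy': 200.8963479455783, 'origin': array([ 0.70322546, -0.03568001,  0.27361361]), 'orientation': array([ 0.09847911, -0.13311212,  0.79361186, -0.58545986])}
[ 0.62287165 -0.01034861  0.13328799] [ 9.88807508e-01 -1.49194018e-01  9.25295466e-04  4.03980735e-05]
[[319.3 223.2]
 [293.4 216.5]
 [345.3 216.7]
 [344.9 229.8]
 [293.8 229.6]]
```

View pics/w0.png

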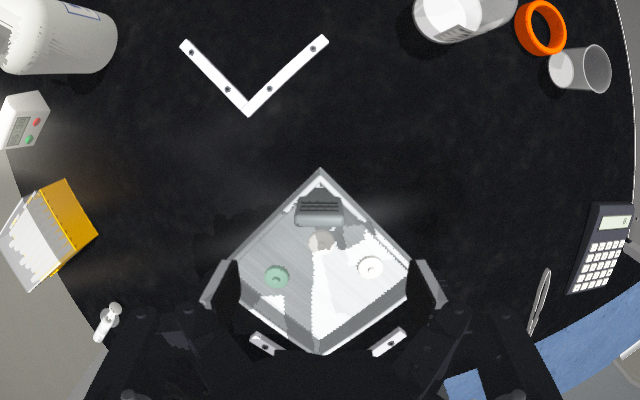

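The wrist view shows the tab top at about (319,222), where I predicted it, midway between the fingers. With only yaw available the tool can't tip, so I'll pinch the tab across its width. The tab can then pivot between the pads as it is raised.

Request:
drive_tool([
  [[85,0,-0.06,1,0],[85,0,-0.06,2,0],[85,0,-0.06,2.7,0],[85,0,-0.06,3.0,0],[85,0,-0.06,3.0,0],[20,0,-0.06,3.0,0],[20,0,-0.06,3.0,0],[20,0,-0.06,3.0,0],[20,0,-0.06,3.0,0],[20,0,-0.06,3.0,0]],
], squeeze=30)

```text
t: 3.15
tcp_pos: [0.6234, -0.0085, 0.0436]
tool_rot: [0.989, -0.149, 0.001, -0.0]
force: [0.1, -0.7, 5.2]
finger_gap: 0.416
gripper_force: 30.9
```

Request:
drive_tool([
  [[20,-0.1,0,0,0],[20,-0.3,0.02,0,0],[20,-0.55,0.04,0,-0.1],[20,-0.8,0.05,0,-0.1],[20,-1.05,0.07,0,-0.2],[20,-1.3,0.08,0,-0.2],[20,-1.55,0.1,0,-0.3],[20,-1.75,0.12,0,-0.3],[20,-1.9,0.13,0,-0.3],[20,-1.9,0.13,0,-0.3]],
])

```text
t: 4.15
tcp_pos: [0.5686, 0.0043, 0.0436]
tool_rot: [0.992, -0.128, 0.003, 0.0]
force: [3.4, -1.0, 6.9]
finger_gap: 0.414
gripper_force: 31.1
```

```bash
cat > look.py <<'E'
import sys
from meas import *
t=sys.argv[1]
im=manip.snapshot("top");s=manip.sense();print(s['t'],s['tcp_pos'],s['tool_rot'],s['force'],s['ft_torque'],s['finger_gap'])
cv2.imwrite(f"pics/t{t}.png",im[:,:,::-1])
sc=manip.snapshot("scene")[:,:,::-1]
a=cv2.resize(im[150:290,225:365,::-1],(400,400),interpolation=cv2.INTER_CUBIC)
b=cv2.resize(sc[140:260,225:365],(400,343),interpolation=cv2.INTER_CUBIC)
b=cv2.copyMakeBorder(b,0,57,0,0,cv2.BORDER_CONSTANT)
cv2.imwrite(f"pics/v{t}.png",np.hstack([a,b]))
E
python3 look.py 1
```

```text
4.2 [0.56861572 0.00434857 0.04361586] [ 9.91723547e-01 -1.28367588e-01  2.47908828e-03  1.49347242e-04] [ 3.35620602 -0.43693281  7.6412003 ] [-0.08360071 -0.41149005  0.01546904] 0.41603047757580264
```

View pics/v1.png

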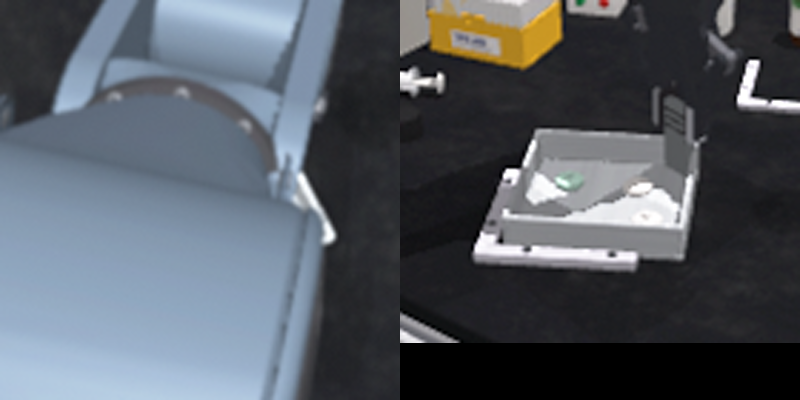

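The arm hides the tray in the top view. The scene view shows it aligned and flat, about 10 mm short of the bars. I'll close the gap gently.

Request:
drive_tool([
  [[20,-0.08,0,0,0],[20,-0.16,0,0,0],[20,-0.24,0,0,0],[20,-0.28,0,0,0],[20,-0.32,0,0,0],[20,-0.32,0,0,0]],
])

```text
t: 4.85
tcp_pos: [0.5604, 0.0065, 0.0436]
tool_rot: [0.992, -0.128, 0.004, 0.0]
force: [3.6, -1.9, 6.4]
finger_gap: 0.418
gripper_force: 31.0
```

```bash
python3 look.py 2
```

```text
4.9 [0.56038146 0.00644122 0.04361266] [ 9.91714864e-01 -1.28411883e-01  3.45692432e-03  2.56850502e-04] [ 3.98679972 -1.50939086  6.72279074] [-0.14081503 -0.52703218 -0.0892588 ] 0.41316201306357264
```

Request:
drive_tool([
  [[20,-0.04,0,0,0],[20,-0.08,0,0,0],[20,-0.12,0,0,0],[20,-0.12,0,0,0]],
])

```text
t: 5.35
tcp_pos: [0.5598, 0.007, 0.0439]
tool_rot: [0.992, -0.128, 0.007, 0.0]
force: [9.9, -1.7, 3.7]
finger_gap: 0.417
gripper_force: 30.7
```

```bash
python3 look.py 3; python3 - <<'E'
import cv2
from h import *
im=manip.snapshot("scene")[:,:,::-1];w=manip.snapshot("wrist")[:,:,::-1]
a=cv2.resize(im[165:245,235:355],(720,480),interpolation=cv2.INTER_CUBIC)
cv2.imwrite("pics/z3.png",a);cv2.imwrite("pics/w3.png",w)
E
```

```text
5.4 [0.55979872 0.00700514 0.04387618] [ 9.91767262e-01 -1.27887840e-01  6.50127278e-03  3.63453086e-04] [ 9.34742655 -0.44534506  3.30793054] [-0.008622   -1.1670044   0.29236752] 0.4180584776807947
```

View pics/z3.png

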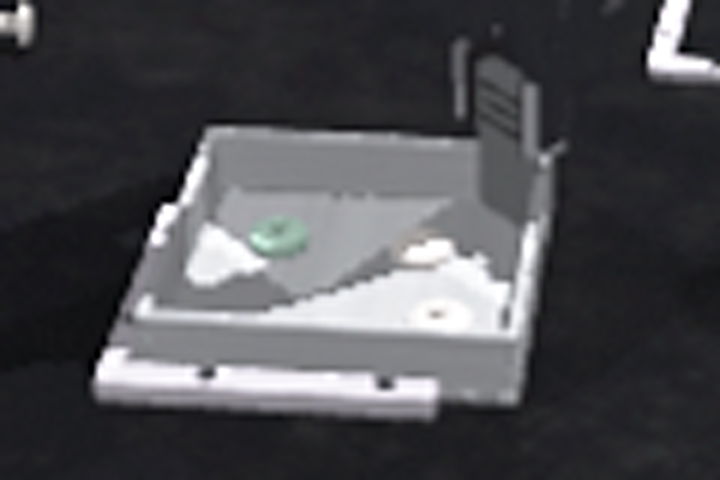

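The front edge is flush with its bar and the contact force points along the diagonal. My corner estimate is within about 1.5 mm of the stops in both axes. I'll tip in small steps, keeping the push against the stops.

Request:
drive_tool([
  [[20,0,0,0,0],[20,0,0,0,0],[20,-0.05,0,-0.16,0],[20,-0.1,0,-0.33,0],[20,-0.16,0,-0.5,0],[20,-0.22,0,-0.68,0],[20,-0.29,0,-0.86,0],[20,-0.29,0,-0.86,0],[20,-0.29,0,-0.86,0]],
], squeeze=20)

```text
t: 6.45
tcp_pos: [0.5487, 0.0099, 0.0688]
tool_rot: [0.992, -0.129, 0.004, -0.0]
force: [6.6, 0.3, 1.2]
finger_gap: 0.419
gripper_force: 30.4
```

```bash
python3 look.py 4; python3 - <<'E'
import cv2
from h import *
im=manip.snapshot("scene")[:,:,::-1]
cv2.imwrite("pics/z4.png",cv2.resize(im[145:245,235:355],(720,600),interpolation=cv2.INTER_CUBIC))
E
```

```text
6.5 [0.5487767  0.00992088 0.06872926] [ 9.91688759e-01 -1.28603716e-01  3.80621841e-03 -3.74809946e-05] [6.14702728 0.46920901 0.80231896] [-0.02460096 -1.17201421 -0.07875671] 0.4152977724904726
```

View pics/z4.png

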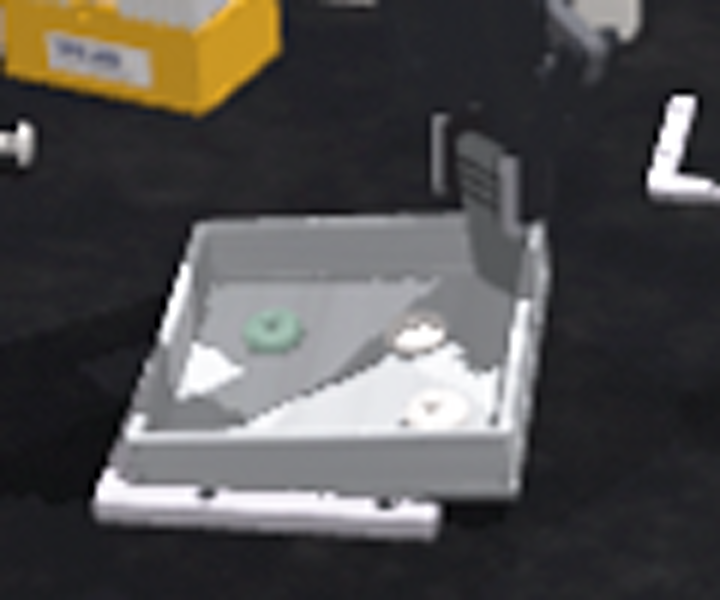

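The tray pivots as intended, about 8° with the corner at the stops. I'll continue.

Request:
drive_tool([
  [[20,-0.05,0,-0.11,0],[20,-0.1,0,-0.22,0],[20,-0.15,0,-0.33,0],[20,-0.2,0,-0.44,0],[20,-0.26,0,-0.55,0],[20,-0.32,0,-0.66,0],[20,-0.38,0,-0.77,0],[20,-0.45,0,-0.88,0],[20,-0.51,0,-0.99,0],[20,-0.51,0,-0.99,0]],
])

```text
t: 7.6
tcp_pos: [0.5314, 0.0141, 0.0983]
tool_rot: [0.992, -0.128, 0.001, 0.0]
force: [5.6, -0.0, 0.2]
finger_gap: 0.414
gripper_force: 30.1
```

Request:
drive_tool([
  [[20,-0.06,0,-0.1,0],[20,-0.12,0,-0.2,0],[20,-0.19,0,-0.3,0],[20,-0.26,0,-0.4,0],[20,-0.34,0,-0.52,0],[20,-0.42,0,-0.63,0],[20,-0.5,0,-0.74,0],[20,-0.6,0,-0.85,0],[20,-0.7,0,-0.96,0],[20,-0.7,0,-0.96,0]],
])

```text
t: 8.6
tcp_pos: [0.5096, 0.0198, 0.1268]
tool_rot: [0.992, -0.128, -0.001, -0.0]
force: [0.7, -0.2, -3.0]
finger_gap: 0.414
gripper_force: 29.6
```

```bash
python3 look.py 5; python3 - <<'E'
import cv2
from h import *
im=manip.snapshot("scene")[:,:,::-1]
cv2.imwrite("pics/z5.png",cv2.resize(im[145:245,235:355],(720,600),interpolation=cv2.INTER_CUBIC))
E
```

```text
8.65 [0.50973361 0.01977522 0.12668014] [ 9.91733799e-01 -1.28310187e-01 -7.50939260e-04 -5.48488361e-05] [ 0.16032796 -0.41562966 -2.67957822] [ 0.00604161 -0.30086019 -0.08117324] 0.4140664862494915
```

View pics/z5.png

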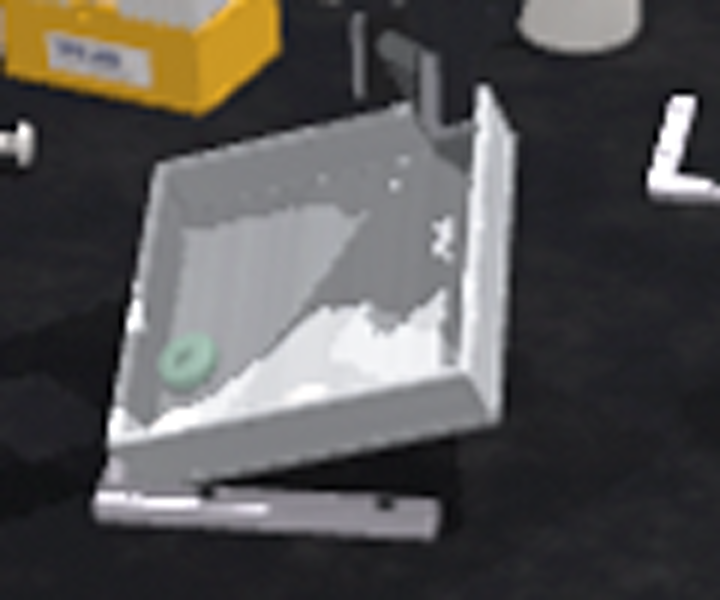

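The tilt is near 29°. The green filter is against the left wall, and the white ones are hidden low near the front wall. I'll wait for the filters to settle, then check.

Request:
drive_tool([
  [[20,0,0,0,0],[20,-0.06,0,-0.06,0],[20,-0.12,0,-0.12,0],[20,-0.12,0,-0.12,0],[20,-0.12,0,-0.12,0],[20,-0.12,0,-0.12,0],[20,-0.12,0,-0.12,0],[20,-0.12,0,-0.12,0],[20,-0.12,0,-0.12,0],[20,-0.12,0,-0.12,0]],
])

```text
t: 9.75
tcp_pos: [0.5073, 0.0204, 0.1303]
tool_rot: [0.992, -0.128, 0.0, 0.0]
force: [0.4, -0.4, -1.5]
finger_gap: 0.419
gripper_force: 29.7
```

```bash
python3 look.py 6; python3 - <<'E'
import cv2
from h import *
im=manip.snapshot("scene")[:,:,::-1];w=manip.snapshot("wrist")[:,:,::-1]
a=cv2.resize(im[145:245,235:355],(400,333),interpolation=cv2.INTER_CUBIC)
b=cv2.resize(w[180:400,190:450],(400,338),interpolation=cv2.INTER_CUBIC)[:333]
cv2.imwrite("pics/z6.png",np.hstack([a,b]))
E
```

```text
9.8 [0.50734424 0.02039756 0.13026342] [ 9.91725576e-01 -1.28375745e-01  2.20457479e-04  2.61382278e-05] [ 1.57199329  0.26155215 -0.66034864] [-0.10277756 -0.49028356 -0.00155884] 0.41337607549083083
```

View pics/z6.png

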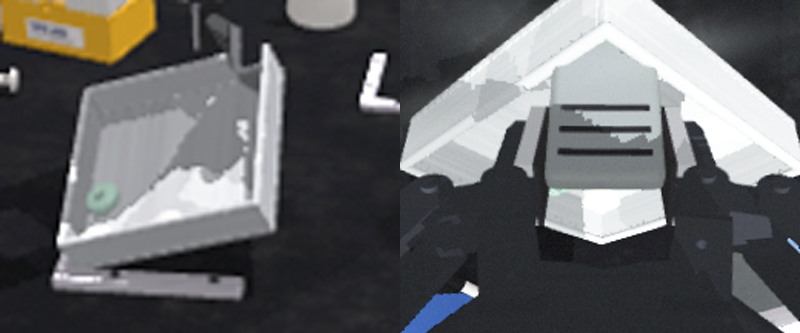

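```bash
python3 - <<'E'
from h import *
m=manip.camera_model("scene");im=manip.snapshot("scene")[:,:,::-1]
th=np.radians(29.8);h=np.radians(-60)
Rt=R.from_rotvec(th*np.array([-np.sin(h+np.pi/4),np.cos(h+np.pi/4),0])*-1)*R.from_euler('z',h)
print(Rt.apply([0,0,1]),Rt.apply([1,1,0]))
c=np.array([.3749,.0563,0])+.005*np.array([.966,-.259,0])
T=lambda p:c+Rt.apply(np.atleast_2d(p)-[-75,-75,0] if 0 else (np.atleast_2d(p)+[75,75,0])/1000)
for n,p in dict(tab=(59,59,75),pp=(75,75,30),pm=(75,-75,30),mp=(-75,75,30),mm=(-75,-75,30),mm0=(-75,-75,0)).items(): print(n,proj(m,T(p)).round(1))
# green centroid
hsv=cv2.cvtColor(im[150:240,240:350],cv2.COLOR_BGR2HSV)
g=cv2.inRange(hsv,(60,35,90),(95,255,255));ys,xs=np.nonzero(g);print(len(xs),np.median(xs)+240,np.median(ys)+150)
uv=[np.median(xs)+240,np.median(ys)+150]
f=200/np.tan(np.radians(m['fov_y']/2))
d=R.from_quat(m['orientation']).apply([(uv[0]-m['cx'])/f,-(uv[1]-m['cy'])/f,-1])
o=Rt.inv().apply(m['origin']-c)-[.075,.075,0];dl=Rt.inv().apply(d)
P=o+dl*((.012-o[2])/dl[2]);print("green in tray mm",P*1000, "dist",np.linalg.norm(P[:2]+.071))
# visible floor line behind the wall y=-75 side: rays via rim to filter top
for x in (-60,-40,-20,0,20,40):
    q=np.array([x,-71,30.])/1000; dd=q-o; Q=o+dd*((.012-o[2])/dd[2]); print("rim x",x,"hidden until",(Q*1000).round(0), proj(m,T((x,-71,30))).round(1))
cv2.imwrite("pics/z7.png",cv2.resize(im[150:240,235:335],(800,600)[0:2] if 0 else (660,594),interpolation=cv2.INTER_CUBIC))
E
```

```text
[-0.48003998  0.12862633  0.86776545] [ 1.18538965 -0.3176242   0.70282732]
tab [[299.9 152.4]]
pp [[313.8 158.1]]
pm [[311.8 207.1]]
mp [[259.4 173. ]]
mm [[252.5 221.1]]
mm0 [[258.7 228.1]]
54 265.0 204.0
green in tray mm [-58.32163032 -16.0928109   12.        ] dist 0.05635193406013047
rim x -60 hidden until [-72. -56.  12.] [[258.4 218.4]]
rim x -40 hidden until [-51. -56.  12.] [[266.  216.6]]
rim x -20 hidden until [-31. -56.  12.] [[273.8 214.7]]
rim x 0 hidden until [-10. -56.  12.] [[281.6 212.9]]
rim x 20 hidden until [ 10. -56.  12.] [[289.5 211. ]]
rim x 40 hidden until [ 31. -56.  12.] [[297.6 209.1]]
```

View pics/z7.png

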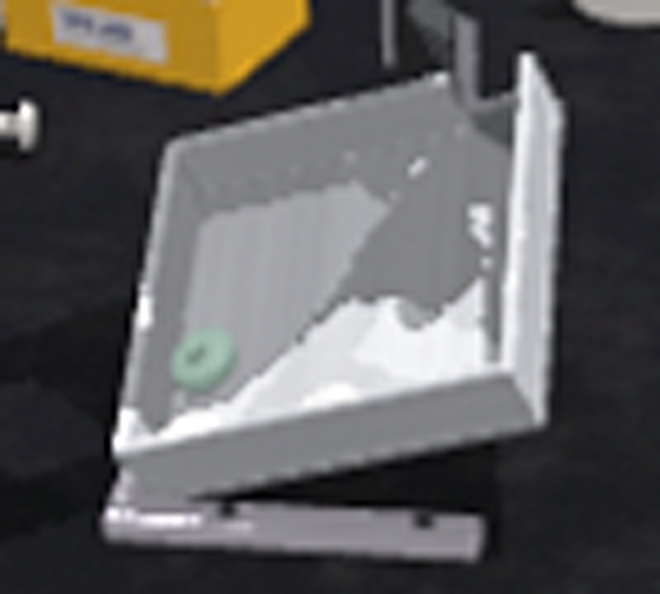

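The projected model fits this view. The green filter is at about (-58,-16) in the tray frame and one white is in the corner. The other white shows just over the front rim near (330,390), about 68 mm from the corner, which is marginal. I'll tip further to bring it in.

Request:
drive_tool([
  [[20,-0.1,0,-0.1,0],[20,-0.2,0,-0.2,0],[20,-0.3,0,-0.3,0],[20,-0.42,0,-0.4,0],[20,-0.54,0,-0.5,0],[20,-0.66,0,-0.59,0],[20,-0.74,0,-0.65,0],[20,-0.82,0,-0.7,0],[20,-0.82,0,-0.7,0],[20,-0.82,0,-0.7,0]],
])

```text
t: 11.0
tcp_pos: [0.4835, 0.0267, 0.1513]
tool_rot: [0.992, -0.128, 0.0, 0.0]
force: [1.6, -0.6, -1.4]
finger_gap: 0.414
gripper_force: 29.3
```

```bash
cat > fin.py <<'E'
import sys
from h import *
m=manip.camera_model("scene");im=manip.snapshot("scene")[:,:,::-1]
cv2.imwrite(f"pics/f{sys.argv[2]}.png",cv2.resize(im[140:240,235:345],(660,600),interpolation=cv2.INTER_CUBIC))
th=np.radians(float(sys.argv[1]));h=np.radians(-60)
Rt=R.from_rotvec(-th*np.array([-np.sin(h+np.pi/4),np.cos(h+np.pi/4),0]))*R.from_euler('z',h)
c=np.array([.3749,.0563,0])+.007*np.array([.966,-.259,0])
f=200/np.tan(np.radians(m['fov_y']/2));o=Rt.inv().apply(m['origin']-c)-[.075,.075,0]
def tray(uv,z=.012):
    d=Rt.inv().apply(R.from_quat(m['orientation']).apply([(uv[0]-m['cx'])/f,-(uv[1]-m['cy'])/f,-1]));P=o+d*((z-o[2])/d[2]);return (P*1000).round(1)
g=cv2.inRange(cv2.cvtColor(im[150:240,240:350],cv2.COLOR_BGR2HSV),(60,35,90),(95,255,255));ys,xs=np.nonzero(g)
G=tray((np.mean(xs)+240,np.mean(ys)+150));print("green",len(xs),G,np.hypot(*(G[:2]+71)))
for x in(-75,-50,-25,0,25,75):
    print(x,((proj(m,c+Rt.apply((np.array([x,-75,30])+[75,75,0])/1000))[0]-[235,140])*6).round(0))
for uv in [tuple(map(float,a.split(','))) for a in sys.argv[3:]]: print(uv,tray((uv[0]/6+235,uv[1]/6+140)))
s=manip.sense();print(s['t'],s['tcp_pos'],s['gripper_force'],s['force'])
E
python3 fin.py 40 8
```

```text
green 52 [-58.3 -29.4  12. ] 43.49540205584954
-75 [100. 495.]
-50 [153. 478.]
-25 [207. 460.]
0 [261. 442.]
25 [317. 424.]
75 [433. 386.]
11.05 [0.48353603 0.0266441  0.15125885] 29.296598732471466 [ 0.6016241  -0.03451549 -1.32167053]
```

View pics/f8.png

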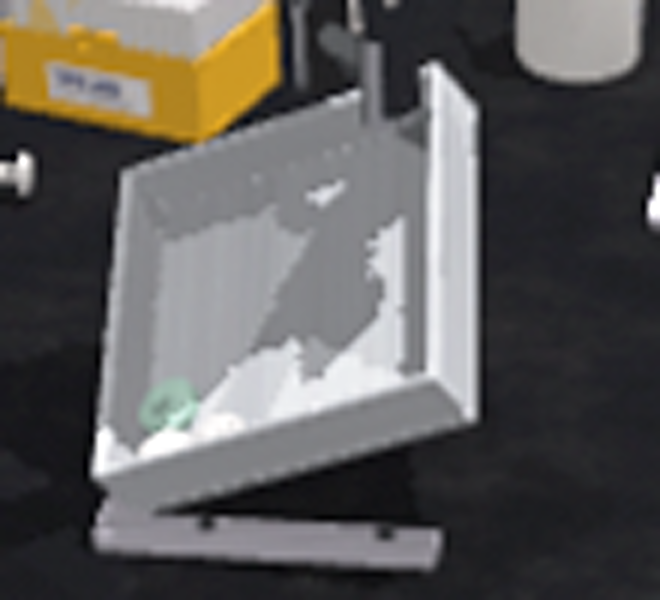

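All three filters are now together in the low corner: green at about (165,400), whites at about (165,440) and (220,425). I'll let them settle and hand in.

Request:
drive_tool([
  [[20,0,0,0,0],[20,0,0,0,0],[20,0,0,0,0],[20,0,0,0,0],[20,0,0,0,0],[20,0,0,0,0],[20,0,0,0,0],[20,0,0,0,0]],
])

```text
t: 11.85
tcp_pos: [0.4834, 0.0267, 0.1513]
tool_rot: [0.992, -0.128, 0.0, 0.0]
force: [2.4, 0.2, -0.8]
finger_gap: 0.414
gripper_force: 29.3
```

```bash
python3 fin.py 40 9 165,440 220,425; python3 -c "
from station import manip
print(manip.sign_off())"
```

```text
green 52 [-58.3 -29.8  12. ] 43.1129910815754
-75 [100. 495.]
-50 [153. 478.]
-25 [207. 460.]
0 [261. 442.]
25 [317. 424.]
75 [433. 386.]
(165.0, 440.0) [-58.6 -46.5  12. ]
(220.0, 425.0) [-32.2 -48.1  12. ]
11.9 [0.48344713 0.02668294 0.15125392] 29.3518128991127 [ 1.57335158 -0.96065674 -0.32923683]
the job is handed in; nothing more can be done
None
```

I handed the job in at about 12 s with the tray held by its tab, tilted about 40° (planned about 30°, raised because one filter hung back) with its corner at the stops and all three filters in that corner (verdict not shown); I pinched the tab across its width rather than its thickness because the tool could not tip, and I viewed 11 pictures, one over the limit.

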